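Load the angled drilling jig and snap its leaf shut

TASK

Lay the long wooden blank in the sloping drilling jig, flat between its two low fences and slid fully home down the slope against the steel stop, while the leaf is open. Then swing the sprung leaf over the blank and press it down until the sprung catch snaps over its edge and holds it shut by itself. Leave the other things on the bench where they are.

Things in the scene. Friction and masses are not known exactly. Their poses are not given: they have to be found in the camera images.
- blank: the workpiece: plain beech bar 130 x 40 x 30 mm (its x, y, z), lying flat on the bench on a 130 x 40 face, 0.08 to 0.15 kg; origin in the middle of its underside, z up. End for end it is the same.
- bed: the fixed jig's plywood bed, sloping 30 degrees, facing the robot. Frame: x up the slope (away from the robot), y left, level, z square to the bed, leaning 30 degrees from vertical towards the robot. Origin on the bed's surface, mid-width, at the foot of the steel stop, 45 mm above the bench. Board x -20 to 162, y -75 to 75 mm. Stop: x -12 to 0, y -30 to 30, 14 mm high.
- home (a point): where the blank's origin must come to lie: on the bed at x 65, y 0, z 0 mm of the bed's frame, so that the blank fills x 0 to 130. Two low fences 8 mm wide and 8 mm high run along x from 0 to 130, inner faces at y -22.5 and +22.5 mm: 2.5 mm of play either side of the blank.
- leaf_hinge (a point): on the leaf's hinge axis, at x 86, y 62, z 37 mm of the bed's frame; the axis runs along the bed's x. Two hinge blocks stand at bed y 57 to 73, 31 mm high, at x 36 to 54 and 122 to 140 mm.
- leaf (a joint): opening angle of the jig's hinged wooden leaf, rad: 0 flat over the bed, 1.9 standing open on the bed's left (+y) side, where it starts. A spring drives it open (2 to 3 N at its free edge): let go, it springs open again unless the catch holds it. Held by the catch it reads about 0.012; it can be pressed to -0.015.
- leaf_edge (a point): middle of the leaf's free edge, on its outer face (bed x 86), 120 mm from the hinge. The leaf is 10 mm thick, its mid-plane through the hinge axis, and spans bed x 30 to 142 mm. Shut, its outer face is at bed z 42, its edge at y -58, its underside 2 mm above the blank. A lip under its upper end (shut: x 133 to 143, y -18 to 18, z 12 to 32) strikes a blank lying over 3 mm short of home.
- catch (a joint): angle of the sprung steel catch on the bed's right (-y) side, rad: 0 upright, at rest; positive leaning outwards. Pressed down, the leaf meets its bevelled top at 0.17 rad and pushes it out by some 0.08 rad; that takes about 12 N square to the leaf at 105 mm from the hinge, more nearer the hinge; then it springs back to 0 over the leaf's edge. It need not be touched.
- catch_nose (a point): tip of the catch's nose, at its underside, 43.5 mm above the bed; shut, it overhangs the leaf's free edge by 3 mm (its bevel by 4). The catch stands at bed x 75 to 97 mm, is hinged at y -64, z 0 and 60 mm high.
- offcut: short softwood offcut, 70 x 45 x 22 mm, lying flat: a bystander, not the blank; origin in the middle of its underside
- spray_can: white and blue spray can, 64 mm across, 170 mm tall, standing: a bystander; origin under its middle
- glue: white glue bottle with an orange cap, 56 mm across, 160 mm tall, standing: a bystander; origin under its middle
- brush: glue brush, 220 mm long, lying: a bystander; origin under its middle
- screwdriver: screwdriver, 200 mm long, lying: a bystander; origin under its middle
- screw_jar: glass jar with a steel cap, 70 mm across, 70 mm tall, standing: a bystander; origin under its middle
- bar_clamp: steel bar clamp, 240 mm long, lying flat: a bystander; origin under the middle of its bar
Not all that is in view belongs to the job. What is shaped like the blank but black, purple or yellow is not meant.

How it is judged (in metres and radians):
On the way, in this order (a step that is already met when the one before it is completed fails the run):
1. the blank lies home in the jig while the leaf stands open (x of blank in the frame of bed between 0.0625 and 0.0675 m and y of blank in the frame of bed between -0.004 and 0.004 m and z of blank in the frame of bed between -0.0025 and 0.0025 m and angle between the x axis of blank and the x axis of bed, either way round below 0.06 rad and angle between the z axis of blank and the z axis of bed, either way round below 0.05 rad and value of joint leaf above 0.6 rad), for 0.2 s.
2. the leaf is down and the catch has snapped over its edge (value of joint each of leaf, catch below 0.03 rad), for 0.2 s.
At the end, for the whole second after the job is handed in: The blank rests flat on the sloping bed between the fences, within 2.5 mm of the stop, 4 mm of the middle line, 2.5 mm of the bed and 0.06 rad of straight (0.05 rad of flat); the leaf is shut and the catch back upright over its edge (both below 0.03 rad) (all of step 2 and x of blank in the frame of bed between 0.0625 and 0.0675 m and y of blank in the frame of bed between -0.004 and 0.004 m and z of blank in the frame of bed between -0.0025 and 0.0025 m and angle between the x axis of blank and the x axis of bed, either way round below 0.06 rad and angle between the z axis of blank and the z axis of bed, either way round below 0.05 rad and linear speed of blank below 0.01 m/s); the robot touches nothing.
It fails at once if another thing on the bench (offcut, can, glue, brush, screwdriver, jar, clamp) is moved more than 30 mm (distance of any of offcut, spray_can, glue, brush, screwdriver, screw_jar, bar_clamp from where it was at the start of the episode above 0.03 m).
It also fails if it takes over 51 s, if anything falls off the work surface, if the arm or the gripper's body presses on something with over 40 N, if the wrist force passes 120 N, or if a joint passes its speed limit or range.

ROBOT

A 6-joint arm with a two-finger parallel gripper is mounted at the origin on the work surface. World frame = base frame: x ahead of the robot, y to its left, z up, the work surface at z = 0. Lengths are in mm, angles in rad, forces in N, time in s.
With the tool pointing down it reaches from about 350 to 875 mm from the base axis. Payload 4.2 kg.
Tool frame: the origin (TCP) lies at the very end of the fingers, on their centre line; the grasp point (between the pads) lies 19 mm behind it; z points along the fingers, y is the line along which they close (so a half turn about z gives the same grasp; the last joint's range is limited). The gripper opens to 85 mm and grips with 20 to 120 N. Pads are 22 mm wide; open, the fingers measure 114 mm over their backs; the gripper's body (76 mm by 85 mm) begins 54 mm behind the grasp point. The pads swing forward as they close: fully open they stand 13 mm farther back than shut.
Start: joints at [1.472, 0.385, 0.008, 0, -1.194, -0.259], TCP at [218.851, 585.409, 231.312] pointing down, gripper open.
Joint ranges: [-3.14, 3.14], [-1.21, 2.06], [-1.07, 1.41], [-3.16, 2.05], [-2.99, -0.16], [-3.1, 3.1]. Speed limits (rad/s): [2.79, 2.79, 3.14, 3.14, 3.14, 3.14].

INTERFACE

Orientations are given as a unit quaternion [x, y, z, w].
In Python, from bench import read_state, get_image, get_calibration, job_done gives the robot as it stands.
- The arm moves only by the shell command python3 -m creep 'ROWS'. ROWS is a JSON object of lists of equal length, an entry for each row: "translation": the shift along the world's x, y, z in cm, a list of three; "delta_rot": the turn, a rotation vector about the world's x, y, z in degrees, a list of three; "hand": the finger opening in cm, from 0 to 8.54. A call has 1 to 8 rows; each row is the pose to reach, as a shift and turn from the pose commanded when the call began; what a row does not reach only later rows make up. A row lasts 1/8 s, in which the tool goes at most 62.5 mm and 10.7 degrees, less where a joint would pass 70% of its speed; a pose out of reach is approached as far as the arm can. A call with a gripper value outside its range is refused whole. The fingers move at their own pace and stop on an object; the grip force is fixed at half the most. Time passes only in rows, so rows that repeat a pose let the fingers close. It gives the time, the measured TCP pose, the force, the opening and the grip force at its end, in the units of the state.
- read_state(): the state, without advancing time (a new reading comes with each control period).
- get_image(name): name is "scene" or "top" or "wrist"; returns (picture, depth): 384x512x3 uint8, red, green, blue; 384x512 float32, mm along the optical axis (not along the pixel's ray), 0 where there is no reading.
- get_calibration(name): a dict with "intrinsics" (3x3 intrinsics, pixels), "xyz" and "attitude" of the camera in the world. Camera axes: x right, y down, z forward; pixel columns grow to the right and rows downward; lengths in mm; the calibration is good to about 2 mm. A picture is of the moment at which its call begins: read the wrist's pose just before it. get_calibration takes no time and is no camera call; for the wrist camera it gives the pose at the moment of the call.
- job_done(): hands the job in; it is judged then, once.
The state is a dict: "clock": time; "joints": joint angles; "joint_vel": joint speeds; "joint_efforts": joint torques, N m; "position": TCP position; "ee_rot": TCP orientation; "contact_force": force on the tool from outside, world axes, zero at the start; "wrist_torque": the same for the moment, N m; "gripper_width": finger opening in mm; "grasp_force": force on a finger pad.
Only numpy, scipy, OpenCV 4.12 (cv2) and the standard library are available. Lean on these libraries where they do the work, as an engineer would, in place of code of your own. Each camera call takes 0.05 s, during which the arm holds its last target. There are 200 camera calls.

## Working session

There is one attempt and no reset: what is moved stays moved. The work goes in short steps, Python scripts to look and compute and a shell command to move; the robot and the scene stay as the last step left them, time stands still between calls to the robot, and variables do not carry over. Pictures are saved under pics/ and viewed, at most 10 in all, crops included, and the job is handed in when it is done.

```bash
mkdir -p pics; ls
cat > h.py <<'E'
import numpy as np, cv2
from scipy.spatial.transform import Rotation as R
from bench import *
def grab(n):
    c=get_calibration(n); im,d=get_image(n)
    np.savez(f'pics/{n}.npz',im=im,d=d,K=c['intrinsics'],t=c['xyz'],q=np.array(c['attitude']))
    return im,d,c
def rot(q):
    q=np.array(q); return q if q.shape==(3,3) else R.from_quat(q).as_matrix()
def cloud(n):
    f=np.load(f'pics/{n}.npz'); d=f['d']; K=f['K']
    v,u=np.mgrid[:d.shape[0],:d.shape[1]]
    p=np.stack([(u-K[0,2])/K[0,0]*d,(v-K[1,2])/K[1,1]*d,d],-1)
    return f['im'],p@rot(f['q']).T+f['t'],d>0
E
python3 - <<'E'
from h import *
print(read_state())
for n in('scene','top'):
    im,d,c=grab(n); print(n,c)
    cv2.imwrite(f'pics/{n}1.png',cv2.resize(im[...,::-1],(800,600)))
E
```

```text
pics
{'clock': 0.0, 'joints': array([ 1.47157650e+00,  3.85599646e-01,  6.64898062e-03, -5.25072396e-04,
       -1.19398325e+00, -2.58600421e-01]), 'joint_vel': array([-6.46523491e-05, -2.50303933e-04,  8.81264994e-04, -6.16935277e-04,
        1.39632259e-03,  1.19321087e-03]), 'joint_efforts': array([ 6.51001628e-04, -3.92293239e+01,  1.88396037e+01,  4.18616027e+00,
       -4.64558165e-03,  1.78390712e-05]), 'position': array([218.66766833, 584.89062712, 230.20075327]), 'ee_rot': array([ 9.84020395e-01, -1.78052409e-01, -1.58157017e-04,  1.08482688e-03]), 'contact_force': array([ 0.08323564,  0.62436258, -1.31739175]), 'wrist_torque': array([-0.0098756 , -0.01674128,  0.02405474]), 'grasp_force': 0.0, 'gripper_width': 84.9906078902096}
scene {'intrinsics': array([[416.18644852,   0.        , 259.27639228],
       [  0.        , 416.18644852, 195.96122758],
       [  0.        ,   0.        ,   1.        ]]), 'xyz': array([1266.4067858 ,  -12.78398391, 1131.15800964]), 'attitude': array([ 0.64049727,  0.6964498 , -0.23998372, -0.21709154])}
top {'intrinsics': array([[454.07941614,   0.        , 242.23812104],
       [  0.        , 454.07941614, 189.88252158],
       [  0.        ,   0.        ,   1.        ]]), 'xyz': array([ 311.91847873,  -74.09005884, 1799.02647458]), 'attitude': array([ 0.70986209, -0.70188331,  0.03802293, -0.0448317 ])}
```

View pics/scene1.png

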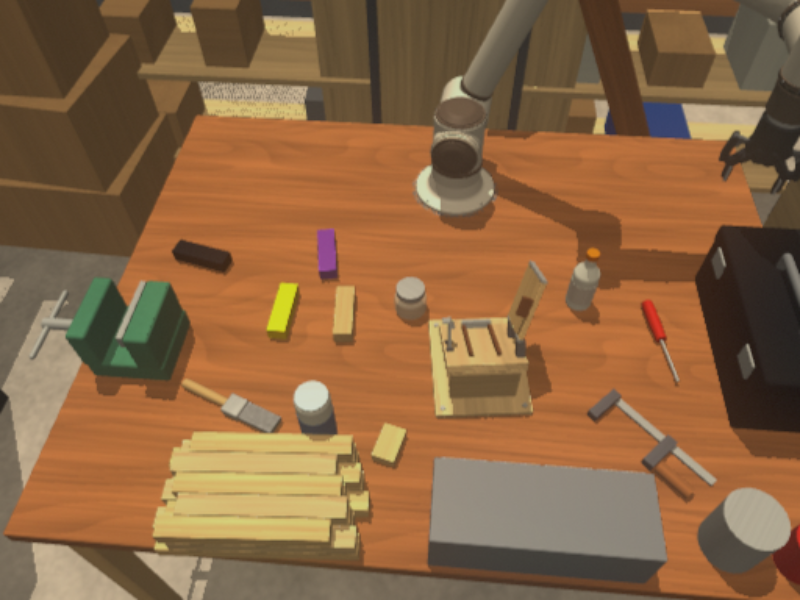

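View pics/top1.png

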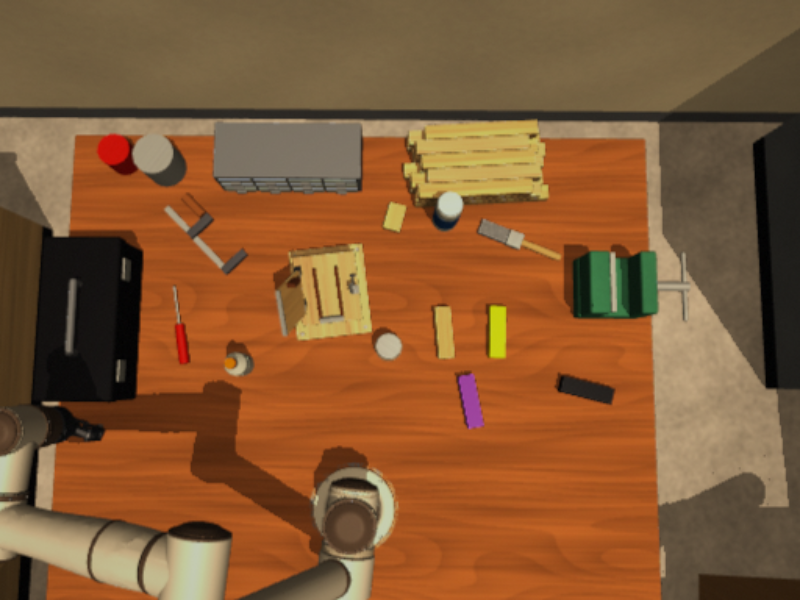

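The scene view shows the blank at about (344,313) beside the yellow decoy, and the jig at (480,350) with its leaf open. In the top view the blank is at (444,332) and the jig at (330,290), with the stop at (332,318). Next I'll measure coarse poses from both clouds.

```bash
cat >> h.py <<'E'
def bedR(yaw):
    s=np.radians(30); A=np.array([[np.cos(s),0,-np.sin(s)],[0,1,0],[np.sin(s),0,np.cos(s)]])
    return R.from_euler('z',yaw).as_matrix()@A
# boxes of the jig in bed frame: lo, hi
BOX=[((-20,-75,-12),(162,75,0)),((0,-30.5,0),(130,-22.5,8)),((0,22.5,0),(130,30.5,8)),((-12,-30,0),(0,30,14)),
     ((36,57,0),(54,73,31)),((122,57,0),(140,73,31))]
def sdf(q,boxes=BOX):
    o=[]
    for lo,hi in boxes:
        lo,hi=np.array(lo),np.array(hi); e=np.abs(q-(lo+hi)/2)-(hi-lo)/2
        o.append(np.linalg.norm(np.maximum(e,0),axis=1)+np.minimum(e.max(1),0))
    return np.min(o,0)
def fitjig(P,x0,tz=True):
    from scipy.optimize import least_squares
    x=np.array(x0,float)
    for it in range(4):
        q=(P-x[:3])@bedR(x[3]); m=(np.abs(sdf(q))<(12,8,5,4)[it])&(q[:,2]>-3)&(q[:,0]>-18)&(q[:,0]<160)&(np.abs(q[:,1])<73)&(q[:,2]<33)
        f=lambda z:sdf((P[m]-z[:3])@bedR(z[3]))
        x=least_squares(f,x,loss='soft_l1',f_scale=1,x_scale=[1,1,1,.01]).x
    return x,m.sum(),np.sqrt(np.mean(f(x)**2)),P[m]
E
python3 - <<'E'
from h import *
def show(n,px):
    im,P,ok=cloud(n)
    for k,(u,v) in px.items():
        print(n,k,im[int(v*.64),int(u*.64)],P[int(v*.64),int(u*.64)].round(0))
show('top',dict(blank=(444,332),stop=(332,319),bedmid=(332,290),yel=(497,330),jar=(388,347),glue=(238,362),can=(450,203),off=(395,217),leaf=(288,305),catch=(353,285)))
show('scene',dict(blank=(344,313),stop=(481,323),bedmid=(488,340),jar=(410,295),glue=(585,285),leaf=(525,300),catch=(449,332)))
for n in('top','scene'):
    im,P,ok=cloud(n)
    im=im.astype(int); u,v=(284,212) if n=='top' else (220,200)
    c=P[v,u]; m=ok&(np.linalg.norm(P-c,axis=-1)<90)&(P[...,2]>22)&(P[...,2]<45)&(np.linalg.norm(im-im[v,u],axis=-1)<60)
    k,l=cv2.connectedComponents(m.astype(np.uint8)); m=l==l[v,u]
    r=cv2.minAreaRect(P[m][:,:2].astype(np.float32)); print(n,'blank',r,m.sum(),np.median(P[m][:,2]))
E
```

```text
top blank [202 170  82] [ 435. -220.   27.]
top stop [167 155 128] [461.  60.  56.]
top bedmid [202 177  95] [533.  60.  74.]
top yel [201 208  16] [ 440. -351.   35.]
top jar [192 182 154] [393. -80.  69.]
top glue [154 140 108] [353. 274. 123.]
top can [202 208 188] [ 730. -222.  171.]
top off [202 176  85] [731. -92.  17.]
top leaf [129  89  42] [480. 150. 194.]
top catch [103  95  78] [535.   7. 145.]
scene blank [214 178 104] [ 444. -220.   29.]
scene stop [134 123 106] [466.  67.  56.]
scene bedmid [213 173 110] [523.  81.  78.]
scene jar [186 174 151] [415. -82.  70.]
scene glue [115 103  86] [379. 278.  93.]
scene leaf [92 58 34] [528. 135. 214.]
scene catch [114 104  88] [547.   3. 129.]
top blank ((435.5743408203125, -220.97634887695312), (127.55631256103516, 38.91481018066406), 4.1297383308410645) 309 29.52840294540738
scene blank ((434.2659606933594, -222.60708618164062), (130.39752197265625, 39.44059371948242), 4.67643404006958) 357 31.13671042094802
```

Run:
```python
from h import *
Ps=[]
for n in('top','scene'):
    im,P,ok=cloud(n)
    m=ok&(np.linalg.norm(P[...,:2]-[525,60],axis=-1)<150)&(P[...,2]>28)
    for y0 in(-.1,.1,):
        x,k,r,_=fitjig(P[m],[461,62,45,y0]); print(n,x.round(3),k,r)
    Ps.append(P[m])
x,k,r,_=fitjig(np.vstack(Ps),x);print(x,k,r)
# wanted wrist camera place
c=get_calibration('wrist');s=read_state();T=R.from_quat(s['ee_rot']).as_matrix()
print('cam in tool',T.T@(c['xyz']-s['position']),T.T@rot(c['attitude']),c['intrinsics'][0,0])
print(T)
```

```text
top [4.72127e+02 6.22190e+01 4.68420e+01 1.01000e-01] 795 1.6690633621421676
top [4.72138e+02 6.16310e+01 4.69280e+01 1.12000e-01] 807 1.6843438396796855
scene [4.71334e+02 6.02570e+01 4.63530e+01 1.20000e-01] 1250 1.194737839843526
scene [4.71334e+02 6.02570e+01 4.63530e+01 1.20000e-01] 1250 1.1947377156014087
[4.71799853e+02 6.04073898e+01 4.64868858e+01 1.19015441e-01] 2134 1.4574301881003657
cam in tool [ 8.45170403e+01 -4.34671939e-02 -1.43731722e+02] [[ 1.98454132e-04 -9.43925967e-01 -3.30157129e-01]
 [ 9.99999980e-01  1.85677207e-04  7.02350158e-05]
 [-4.99400153e-06 -3.30157136e-01  9.43925985e-01]] 321.904940423379
[[ 9.36618974e-01 -3.50349191e-01 -5.85576018e-04]
 [-3.50349665e-01 -9.36617129e-01 -1.86181230e-03]
 [ 1.03823904e-04  1.94896508e-03 -9.99998095e-01]]
```

```bash
python3 -m creep '{"translation":[[6,-2,7],[8,-7,7],[11,-12,7],[14,-17,7],[17,-22,7],[20,-27,7],[23,-32,7],[26,-37,7]],"delta_rot":[[0,0,3],[0,0,6],[0,0,9],[0,0,12],[0,0,16],[0,0,20],[0,0,24],[0,0,27]],"hand":[8.5,8.5,8.5,8.5,8.5,8.5,8.5,8.5]}' && python3 -m creep '{"translation":[[4,-5,0],[8,-10,0],[8,-14,0],[8,-14,0]],"delta_rot":[[0,0,0],[0,0,0],[0,0,0],[0,0,0]],"hand":[8.5,8.5,8.5,8.5]}'
python3 - <<'E'
from h import *
s=read_state();print(s['clock'],s['position'],R.from_quat(s['ee_rot']).as_matrix().round(3))
im,d,c=grab('wrist'); cv2.imwrite('pics/w1.png',im[...,::-1])
im,P,ok=cloud('wrist')
m=ok&(np.linalg.norm(P[...,:2]-[545,70],axis=-1)<140)&(P[...,2]>28)
x,k,r,Q=fitjig(P[m],[471.8,60.3,46.4,.119]);print(x,k,r)
E
```

```text
clock: 1.1
position: [479.3, 213.6, 301.1]
ee_rot: [0.998, 0.058, -0.0, 0.0]
contact_force: [0.5, 0.6, -0.3]
gripper_width: 84.8
grasp_force: 0.0
clock: 1.6
position: [558.8, 72.7, 300.5]
ee_rot: [0.999, 0.054, -0.001, 0.0]
contact_force: [0.3, -0.1, -0.6]
gripper_width: 84.9
grasp_force: 0.0
1.6 [558.84933066  72.70737414 300.53804971] [[ 0.994  0.109 -0.002]
 [ 0.109 -0.994 -0.001]
 [-0.002  0.    -1.   ]]
[4.71420468e+02 6.02420655e+01 4.64578371e+01 1.23790922e-01] 13268 0.568391723384763
```

View pics/w1.png

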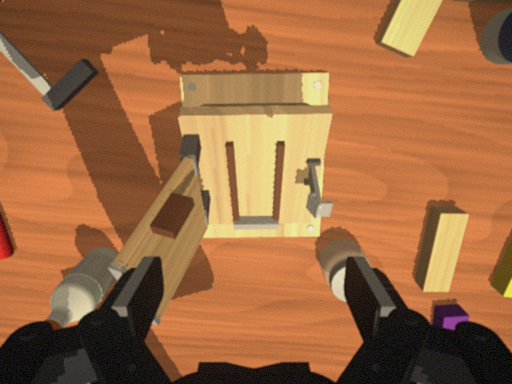

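The wrist view shows the jig clearly, with the stop at (256,222), fences at x 230 and 280, the catch at (318,190), and the leaf open at left with its lip at (172,213). The jig fit is good to 0.6 mm. Next I'll look at the blank.

```bash
python3 -m creep '{"translation":[[-2,-6,0],[-4,-12,0],[-7,-17,-4],[-10,-22,-8],[-12,-27,-12],[-12.4,-29.4,-15],[-12.4,-29.4,-15],[-12.4,-29.4,-15]],"delta_rot":[[0,0,0],[0,0,0],[0,0,-1],[0,0,-2],[0,0,-2],[0,0,-2],[0,0,-2],[0,0,-2]],"hand":[8.5,8.5,8.5,8.5,8.5,8.5,8.5,8.5]}'
cat >> h.py <<'E'
def fitblank(P,x0):  # x,y,z,yaw lying flat
    from scipy.optimize import least_squares
    B=[((-65,-20,0),(65,20,30))]; x=np.array(x0,float)
    g=lambda z,P:sdf((P-z[:3])@R.from_euler('z',z[3]).as_matrix(),B)
    for t in(12,6,4):
        m=(np.abs(g(x,P))<t)&(P[:,2]>x[2]+8)
        x=least_squares(lambda z:g(z,P[m]),x,loss='soft_l1',f_scale=1,x_scale=[1,1,1,.01]).x
    return x,m.sum(),np.sqrt(np.mean(g(x,P[m])**2))
E
python3 - <<'E'
from h import *
s=read_state();print(s['clock'],s['position'],R.from_quat(s['ee_rot']).as_matrix().round(4))
im,P,ok=cloud('wrist')
def table(P,ok):
    m=ok&(abs(P[...,2])<8); p=P[m]; A=np.c_[p[:,:2],np.ones(len(p))]; return np.linalg.lstsq(A,p[:,2],rcond=None)[0],np.median(p[:,2])
print('table old',table(P,ok)); print('blank from w1',fitblank(P[ok],[435,-221,0,.076]))
grab('wrist'); im,P,ok=cloud('wrist'); cv2.imwrite('pics/w2.png',im[...,::-1])
print('table',table(P,ok)); print('blank',fitblank(P[ok],[435,-221,0,.076]))
c=P[ok]; top=(np.linalg.norm(c[:,:2]-[435,-221],axis=1)<40)&(c[:,2]>20); print('top z',np.median(c[top,2]))
E
```

```text
clock: 2.65
position: [435.8, -218.1, 151.8]
ee_rot: [0.999, 0.04, 0.001, 0.0]
contact_force: [-0.4, -0.2, 1.1]
gripper_width: 85.0
grasp_force: 0.0
2.65 [ 435.80473787 -218.11199722  151.82441605] [[ 9.968e-01  7.970e-02  1.000e-03]
 [ 7.970e-02 -9.968e-01 -5.000e-04]
 [ 1.000e-03  6.000e-04 -1.000e+00]]
table old (array([-1.42057913e-03,  6.45388894e-04,  2.22961311e+00]), np.float64(1.5079559936100964))
blank from w1 (array([ 4.33213421e+02, -2.21699587e+02,  1.45768561e+00,  8.90020778e-02]), np.int64(2961), np.float64(0.6793346424677157))
table (array([-1.54323608e-03,  6.70018575e-04,  2.22424419e+00]), np.float64(1.37844926438612))
blank (array([ 4.33509322e+02, -2.21475689e+02,  1.35641026e+00,  8.94122720e-02]), np.int64(6721), np.float64(0.6501570322331566))
top z 227.3745063354492
```

View pics/w2.png

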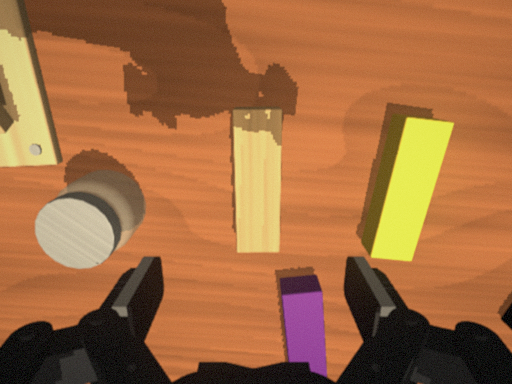

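The wrist view shows the blank at (257,180), squarely between the fingers, with the jar at (80,230) and the purple and yellow bars clear of them. The table reads about 1.4 mm high in this camera, which is a constant offset. I'll go down to grasp.

```bash
python3 -m creep '{"translation":[[-0.2,-0.3,-4],[-0.2,-0.3,-8],[-0.2,-0.3,-11],[-0.2,-0.3,-12],[-0.2,-0.3,-12]],"delta_rot":[[0,0,0.5],[0,0,0.5],[0,0,0.5],[0,0,0.5],[0,0,0.5]],"hand":[8,7.5,7,7,7]}'
python3 - <<'E'
from h import *
for i in range(3):
    s=read_state();print(s['clock'],s['position'],R.from_quat(s['ee_rot']).as_matrix().round(4)[:,0]); grab('wrist')
E
```

```text
clock: 3.32
position: [434.0, -221.1, 32.0]
ee_rot: [0.999, 0.044, 0.001, 0.0]
contact_force: [-0.6, -0.3, 0.8]
gripper_width: 70.0
grasp_force: 0.0
3.325 [ 433.97965247 -221.07816011   31.9523985 ] [0.996  0.0889 0.0011]
3.375 [ 434.31211595 -221.31408456   32.50170256] [0.9961 0.0887 0.0024]
3.425 [ 434.38601197 -221.46184678   32.75130656] [0.9961 0.0883 0.0031]
```

```bash
python3 -m creep '{"translation":[[0,0,-2.2],[0,0,-2.2],[0,0,-2.2],[0,0,-2.2],[0,0,-2.2],[0,0,-2.2],[0,0,-2.2],[0,0,-2.2]],"delta_rot":[[0,0,0],[0,0,0],[0,0,0],[0,0,0],[0,0,0],[0,0,0],[0,0,0],[0,0,0]],"hand":[7,7,6,5,4,3.5,3.5,3.5]}'
```

```text
clock: 4.47
position: [433.3, -221.7, 10.2]
ee_rot: [0.999, 0.044, 0.001, 0.0]
contact_force: [-0.5, 0.5, 6.1]
gripper_width: 39.0
grasp_force: 61.1
```

```bash
python3 -m creep '{"translation":[[0,0,2],[0,0,6],[0,0,11],[0,0,16],[0,0,18],[0,0,18]],"delta_rot":[[0,0,0],[0,0,0],[0,0,0],[0,0,0],[0,0,0],[0,0,0]],"hand":[3.5,3.5,3.5,3.5,3.5,3.5]}'
cat > held.py <<'E'
from h import *
from scipy.optimize import least_squares
def held(tag=None):
    s=read_state(); T=R.from_quat(s['ee_rot']).as_matrix(); grab('wrist'); im,P,ok=cloud('wrist')
    if tag: cv2.imwrite(f'pics/{tag}.png',im[...,::-1])
    q=(P[ok]-s['position'])@T   # tool frame
    B=[((-65,-20,0),(65,20,30))]
    M=lambda v:(R.from_rotvec(v)*R.from_euler('x',np.pi)).as_matrix()  # blank z = -tool z
    g=lambda z,p:sdf((p-z[:3])@M(z[3:]),B)
    x=np.array([0,0,10,0,0,0.])
    for t in(12,6,4):
        m=(np.abs(g(x,q))<t)&(abs(q[:,1])<24)&(np.abs(q[:,0]-x[0])>12)
        f=lambda z:np.r_[g(z,q[m]),]
        x=least_squares(f,x,loss='soft_l1',f_scale=1,x_scale=[1,1,1,.01,.01,.01]).x
    print('clock',s['clock'],'pos',s['position'],'w',s['gripper_width'],s['grasp_force'])
    print('blank origin in tool',x.round(3),m.sum(),np.sqrt(np.mean(f(x)**2)))
    return x
if __name__=='__main__': held('w3')
E
python3 held.py
```

```text
clock: 5.22
position: [433.5, -221.6, 190.8]
ee_rot: [0.999, 0.044, 0.002, 0.0]
contact_force: [-0.0, -0.7, -1.6]
gripper_width: 38.5
grasp_force: 60.5
clock 5.225 pos [ 433.4938314  -221.61988604  190.76945207] w 38.48431251465365 60.457574129104614
blank origin in tool [ 5.770e-01 -1.990e-01  8.943e+00  1.000e-03 -2.000e-03  0.000e+00] 18027 0.5405067980547974
```

```bash
cat > plan.py <<'E'
from h import *
O=np.array([471.4,60.0,45.0]); YAW=.1238; B=bedR(YAW)
def state(n=4):
    p=[];q=[]
    for i in range(n):
        s=read_state(); p.append(s['position']); q.append(s['ee_rot'])
        if i<n-1: get_image('wrist')
    return np.mean(p,0),R.from_quat(q).mean(),s
def to(tcp_bed,p,r,roll=0):
    T=R.from_matrix(B@R.from_euler('z',roll).as_matrix()@np.diag([1,-1,-1.]))
    w=O+B@np.array(tcp_bed,float)
    return ((w-p)/10).round(2),np.degrees((T*r.inv()).as_rotvec()).round(2)
def inbed(p,r): 
    return ((p-O)@B).round(2), np.degrees((R.from_matrix(B@np.diag([1,-1,-1.])).inv()*r).as_rotvec()).round(2)
E
python3 - <<'E'
from plan import *
p,r,s=state(); print(s['clock'],p,inbed(p,r)[0])
for t in([75,0,110],[75,0,40],[75,0,12],[64.5,0,10]): print(t,*to(t,p,r))
print('bed axes',B.round(4))
E
```

```text
5.425 [ 431.96893277 -221.28919629  188.14648253] [   7.61 -274.27  160.9 ]
[75, 0, 110] [ 4.93 28.25 -1.04] [  3.11 -29.95   2.05]
[75, 0, 40] [ 8.4  28.68 -7.1 ] [  3.11 -29.95   2.05]
[75, 0, 12] [ 9.79 28.86 -9.53] [  3.11 -29.95   2.05]
[64.5, 0, 10] [  8.99  28.76 -10.22] [  3.11 -29.95   2.05]
bed axes [[ 0.8594 -0.1235 -0.4962]
 [ 0.1069  0.9923 -0.0617]
 [ 0.5     0.      0.866 ]]
```

```bash
python3 -m creep '{"translation":[[0,2,3],[1,7,5],[2,12,5],[3,17,5],[4,22,5],[4.9,26,4],[4.9,28.25,2],[4.9,28.25,0]],"delta_rot":[[0,0,0.5],[0.6,-6,1],[1.2,-12,1.2],[1.8,-18,1.5],[2.4,-24,1.8],[3.1,-29.95,2.05],[3.1,-29.95,2.05],[3.1,-29.95,2.05]],"hand":[3.5,3.5,3.5,3.5,3.5,3.5,3.5,3.5]}'
python3 - <<'E'
from plan import *
from held import held
p,r,s=state(3); print(s['clock'],p,*inbed(p,r)); held('w4')
print(to([73,0,30],p,r),to([73,0,14],p,r))
# refit the jig from here
im,P,ok=cloud('wrist'); P=P[ok]; q=(P-O)@B; m=(np.abs(q[:,1])<74)&(q[:,2]>-3)&(q[:,2]<33)&((np.abs(q[:,1])>21)|(q[:,0]>0))
print(m.sum(),fitjig(P[m],[*O,YAW])[:3])
E
```

```text
clock: 6.42
position: [480.0, 62.8, 190.1]
ee_rot: [0.965, 0.062, 0.255, -0.015]
contact_force: [5.6, 23.9, 1.0]
gripper_width: 38.8
grasp_force: 61.6
6.525 [478.56033264  60.58241119 187.70066157] [ 77.57  -0.31 119.99] [-0.3  -0.65 -0.35]
clock 6.525 pos [478.53806698  59.08850431 187.40040873] w 38.971776125803565 62.02493190765381
blank origin in tool [ 1.076e+00 -2.980e-01  8.863e+00  0.000e+00 -3.000e-03 -1.000e-03] 17935 0.5421700999794595
(array([ 4.07,  0.54, -8.02]), array([ 0.51, -0.59, -0.15])) (array([ 4.86,  0.64, -9.41]), array([ 0.51, -0.59, -0.15]))
17543 (array([4.71730521e+02, 6.02306163e+01, 4.60567407e+01, 1.24112264e-01]), np.int64(15788), np.float64(0.6972880147410943))
```

View pics/w4.png

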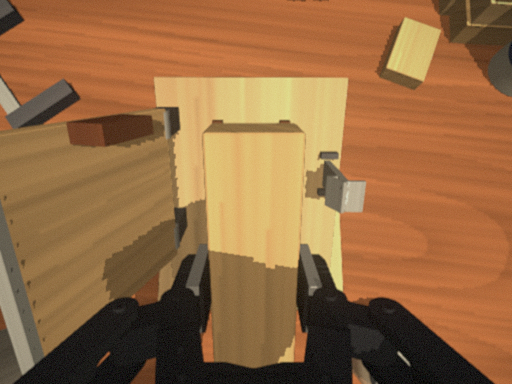

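The view shows the blank held square, about 110 mm above the bed, with the catch at (345,185) and the leaf at left both clear. I'll lower it slowly.

```bash
python3 -m creep '{"translation":[[0.8,0.1,-1.6],[1.7,0.2,-3.2],[2.5,0.3,-4.8],[3.2,0.4,-6.4],[3.8,0.5,-7.5],[4.07,0.5,-8],[4.07,0.5,-8],[4.07,0.5,-8]],"delta_rot":[[0.2,-0.2,0],[0.5,-0.6,-0.15],[0.5,-0.6,-0.15],[0.5,-0.6,-0.15],[0.5,-0.6,-0.15],[0.5,-0.6,-0.15],[0.5,-0.6,-0.15],[0.5,-0.6,-0.15]],"hand":[3.5,3.5,3.5,3.5,3.5,3.5,3.5,3.5]}'
python3 - <<'E'
from plan import *
p,r,s=state(4); print(s['clock'],p,*inbed(p,r),s['contact_force'])
for t in([72,0,16],[72,0,11],[66,0,11]): print(t,*to(t,p,r))
E
```

```text
clock: 7.58
position: [529.2, 61.1, 157.9]
ee_rot: [0.971, 0.06, 0.228, -0.025]
contact_force: [-0.4, -0.3, 0.3]
gripper_width: 39.0
grasp_force: 62.1
7.725 [529.01616043  60.98620721 157.94485928] [106.09  -6.14  69.16] [ 1.17 -3.48  0.31] [-0.30549835  0.59176846 -1.15787471]
[72, 0, 16] [-0.37  0.57 -6.31] [-0.73 -3.6  -0.32]
[72, 0, 11] [-0.12  0.6  -6.74] [-0.73 -3.6  -0.32]
[66, 0, 11] [-0.64  0.54 -7.04] [-0.73 -3.6  -0.32]
```

Run:
```python
from plan import *
p,r,s=state(1); print(s['joints'].round(3),s['joint_vel'].round(3),p)
```

```text
[ 0.405  0.114 -0.882  0.709 -0.16   0.612] [ 0.001  0.     0.     0.001  0.002 -0.001] [528.93051356  60.9251613  157.92885081]
```

Joint 5 is at its limit of -0.16, so the full 30° outward tilt can't be reached close to the bench. I'll take the blank back to its spot and regrasp it with the tool leaning the other way, so that less tilt is needed at the jig. I'll log joints on the way to fit a small arm model.

```bash
cat >> plan.py <<'E'
import json,os
def log():
    s=read_state(); open('joints.jsonl','a').write(json.dumps([list(s['joints']),list(s['position']),list(s['ee_rot'])])+'\n'); return s
def down(xy_z,yaw,tilt,p,r):  # tool over flat blank, tilted about its y
    T=R.from_euler('z',yaw)*R.from_euler('y',tilt,degrees=True)*R.from_matrix(np.diag([1,-1,-1.]))
    return ((np.array(xy_z)-p)/10).round(2),np.degrees((T*r.inv()).as_rotvec()).round(2)
E
python3 - <<'E'
from plan import *
log(); p,r,s=state(1); print(down([433.5,-221.5,60],.0885,0,p,r))
E
echo '[[1.47157650, 0.385599646, 0.00664898062, -0.000525, -1.19398325, -0.258600421],[218.66766833, 584.89062712, 230.20075327],[0.984020395,-0.178052409,-0.000158157017,0.00108482688]]' >> joints.jsonl
```

```text
(array([ -9.54, -28.24,  -9.79]), array([-4.02, 26.24, -1.99]))
```

```bash
L='from plan import *
log()'
python3 -m creep '{"translation":[[0,0,4],[0,0,8],[-2,-4,9],[-4,-10,9],[-6,-15,8]],"delta_rot":[[0,0,0],[0,0,0],[-1,6.5,-0.5],[-2,13,-1],[-3,20,-1.5]],"hand":[3.5,3.5,3.5,3.5,3.5]}' && python3 -c "$L" && python3 -m creep '{"translation":[[-2,-5,-2],[-3.5,-10,-6],[-3.5,-13.2,-10],[-3.5,-13.2,-14],[-3.5,-13.2,-17],[-3.5,-13.2,-17.8],[-3.5,-13.2,-17.8]],"delta_rot":[[-1,6.2,-0.5],[-1,6.2,-0.5],[-1,6.2,-0.5],[-1,6.2,-0.5],[-1,6.2,-0.5],[-1,6.2,-0.5],[-1,6.2,-0.5]],"hand":[3.5,3.5,3.5,3.5,3.5,3.5,3.5]}' && python3 -c "$L"
python3 - <<'E'
from plan import *
p,r,s=state(3); print(s['clock'],p,down([433.5,-221.5,11],.0885,0,p,r))
E
```

```text
clock: 8.35
position: [469.2, -90.0, 239.7]
ee_rot: [0.997, 0.049, 0.055, -0.007]
contact_force: [1.1, 0.1, -1.7]
gripper_width: 39.0
grasp_force: 62.1
clock: 9.22
position: [434.5, -221.1, 60.0]
ee_rot: [0.999, 0.044, 0.0, 0.0]
contact_force: [1.2, -0.3, -0.4]
gripper_width: 38.7
grasp_force: 62.1
9.325 [ 434.95620196 -221.08749816   60.55691367] (array([-0.15, -0.04, -4.96]), array([ 0.02,  0.11, -0.01]))
```

```bash
python3 -m creep '{"translation":[[-0.1,0,-3],[-0.1,0,-4.7],[-0.1,0,-5],[-0.1,0,-5],[-0.1,0,-5],[-0.1,0,-5],[-0.1,0,-5],[-0.1,0,-5]],"delta_rot":[[0,0,0],[0,0,0],[0,0,0],[0,0,0],[0,0,0],[0,0,0],[0,0,0],[0,0,0]],"hand":[3.5,3.5,3.5,3.5,5,7,7,7]}' && python3 -c "
from plan import *
log()" && python3 -m creep '{"translation":[[0,0,3],[0,0,7],[0,0,12],[0,0,14],[0,0,14]],"delta_rot":[[0,0,0],[0,0,0],[0,0,0],[0,0,0],[0,0,0]],"hand":[7,7,7,7,7]}'
cat > arm.py <<'E'
from plan import *
from scipy.optimize import least_squares
D=[json.loads(l) for l in open('joints.jsonl')]
# par: H,a1,A,e,F,L ; rot: base Rz(q1), shoulder pitch, elbow pitch, Rx(q4) about forearm, wrist pitch, roll
def fk(q,k):
    H,a1,A,e,F,L=k; Ry=lambda a:R.from_euler('y',a)
    R1=R.from_euler('z',q[0]); R2=R1*Ry(q[1]); R3=R2*Ry(-q[2]); R4=R3*R.from_euler('x',q[3]); R5=R4*Ry(-q[4])
    return R1.apply([a1,0,0])+[0,0,H]+R2.apply([0,0,A])+R3.apply([F,0,e])+R5.apply([L,0,0]), R5.apply([1,0,0])
def resid(k): return np.concatenate([fk(q,k)[0]-p for q,p,_ in D])
k=None
def fit():
    f=lambda k:np.r_[resid(k),(np.array(k)-[300,0,350,0,350,250])*.002]
    return least_squares(f,[300,0,350,0,350,250]).x
E
python3 - <<'E'
from arm import *
log(); D=[json.loads(l) for l in open('joints.jsonl')]
import arm; arm.D=D
k=fit(); print(k.round(1),resid(k).round(1).reshape(-1,3).tolist())
for q,p,o in D: print(np.array(q).round(3), fk(q,k)[1].round(3), R.from_quat(o).as_matrix()[:,2].round(3))
best=[]
# reach test for tilt at placing and at leaf work
def solve(tcp_bed,tilt):
    w=O+B@np.array(tcp_bed,float); d=R.from_euler('z',YAW).apply([np.sin(np.radians(tilt)),0,-np.cos(np.radians(tilt))])
    f=lambda q:np.r_[(fk(q,k)[0]-w)/100,fk(q,k)[1]-d]
    s=min((least_squares(f,q0,bounds=([-3.14,-1.21,-1.07,-3.16,-2.99],[3.14,2.06,1.41,2.05,-.16])) for q0 in([.1,.2,-.5,0,-.6],[.1,.2,-.5,.7,-.3],[.1,.2,-.5,-.7,-.3])),key=lambda s:s.cost)
    return s.x.round(2),round(float(np.linalg.norm(s.fun)),4)
for tilt in(8,12,16,20,24,30):
    print(tilt,solve([66,0,10],tilt),solve([70,0,60],tilt),solve([60,-38,42],tilt))
print('leaf',[solve([60,135,100],t) for t in(0,12,20)])
E
```

```text
clock: 10.32
position: [433.2, -221.0, 9.8]
ee_rot: [0.999, 0.044, 0.0, -0.0]
contact_force: [-0.2, -0.8, 0.6]
gripper_width: 70.0
grasp_force: 0.0
clock: 10.95
position: [434.0, -221.2, 151.2]
ee_rot: [0.999, 0.044, 0.002, 0.0]
contact_force: [0.4, 0.4, -0.9]
gripper_width: 70.3
grasp_force: 0.0
[214.8  76.  456.1  26.9 350.  304.9] [[-106.5, 154.6, -42.0], [-160.9, -5.7, -2.2], [-6.7, 158.8, -4.9], [35.9, 156.4, 18.2], [37.2, 156.0, 24.3], [33.5, 156.6, 6.7]]
[ 0.405  0.114 -0.882  0.709 -0.16   0.612] [ 0.359  0.267 -0.895] [ 0.44   0.076 -0.895]
[ 1.472e+00  3.860e-01  7.000e-03 -1.000e-03 -1.194e+00 -2.590e-01] [ 0.    -0.002 -1.   ] [-0.001 -0.002 -1.   ]
[ 0.15   0.071 -0.391 -0.004 -0.997  1.52 ] [ 0.111  0.014 -0.994] [ 0.11   0.02  -0.994]
[-0.137  0.361 -0.543 -0.    -0.666  1.796] [ 0.001 -0.    -1.   ] [ 0.001 -0.    -1.   ]
[-0.137  0.446 -0.588 -0.    -0.536  1.796] [ 0. -0. -1.] [ 0.  0. -1.]
[-0.137  0.229 -0.441 -0.    -0.897  1.796] [ 0.004 -0.001 -1.   ] [ 0.004 -0.    -1.   ]
8 (array([ 0.13,  0.37, -0.51, -0.  , -0.56]), 0.0) (array([ 0.13,  0.26, -0.51, -0.  , 
[... 299 characters left out ...]
-0.  , -0.47]), 0.0) (array([ 0.04,  0.23, -0.65,  0.06, -0.41]), 0.0)
20 (array([ 0.13,  0.3 , -0.7 , -0.  , -0.23]), 0.0) (array([ 0.13,  0.17, -0.69, -0.  , -0.37]), 0.0) (array([ 0.03,  0.21, -0.71,  0.1 , -0.3 ]), 0.0)
24 (array([ 0.13,  0.28, -0.73, -0.01, -0.16]), 0.0264) (array([ 0.13,  0.14, -0.75, -0.01, -0.26]), 0.0) (array([ 0.03,  0.19, -0.77,  0.21, -0.19]), 0.0)
30 (array([ 0.13,  0.28, -0.73, -0.07, -0.16]), 0.1287) (array([ 0.13,  0.13, -0.8 , -0.02, -0.16]), 0.0425) (array([-0.02,  0.18, -0.82,  0.88, -0.16]), 0.0733)
leaf [(array([ 0.4 ,  0.27, -0.37,  0.  , -0.93]), 0.0), (array([ 0.44,  0.16, -0.54, -0.1 , -0.67]), 0.0), (array([ 0.47,  0.1 , -0.65, -0.25, -0.5 ]), 0.0)]
```

The arm plane is offset sideways by about 160 mm, so I'll add that to the model.

```bash
sed -i 's/H,a1,A,e,F,L=k;/H,a1,A,e,F,L,b=k;/; s/apply(\[a1,0,0\])/apply([a1,b,0])/; s/\[300,0,350,0,350,250\]/[300,0,350,0,350,250,-160]/g' arm.py
cat >> arm.py <<'E'
k=fit()
def solve(tcp_bed,tilt,d=None):
    w=O+B@np.array(tcp_bed,float); a=np.radians(tilt); d=R.from_euler('z',YAW).apply([np.sin(a),0,-np.cos(a)])
    f=lambda q:np.r_[(fk(q,k)[0]-w)/100,fk(q,k)[1]-d]
    s=min((least_squares(f,q0,bounds=([-3.14,-1.21,-1.07,-3.16,-2.99],[3.14,2.06,1.41,2.05,-.16])) for q0 in([.4,.2,-.5,0,-.6],[.4,.2,-.5,.7,-.3],[.4,.2,-.5,-.7,-.3])),key=lambda s:s.cost)
    return s.x.round(2).tolist(),round(float(np.linalg.norm(s.fun)),3)
E
python3 - <<'E'
from arm import *
print(k.round(1),resid(k).round(1).reshape(-1,3).tolist())
for tilt in(8,12,16,20,24,30):
    print(tilt,solve([66,0,10],tilt),solve([70,0,60],tilt),solve([60,-38,42],tilt))
print('leaf',[solve([60,135,100],t) for t in(0,12,20)])
E
```

```text
[ 319.2    4.   621.3  -11.5  398.9  511.6 -166.9] [[-20.7, 33.1, -20.2], [7.4, -1.5, -5.2], [7.8, -8.4, 2.7], [-0.2, -7.1, 8.4], [5.9, -8.1, 9.4], [-8.3, -6.2, 4.9]]
8 ([0.5, 0.3, -0.6, -0.1, -0.54], 0.0) ([0.52, 0.2, -0.58, -0.09, -0.66], 0.0) ([0.43, 0.23, -0.61, -0.08, -0.59], 0.0)
12 ([0.53, 0.26, -0.69, -0.2, -0.43], 0.0) ([0.56, 0.16, -0.67, -0.16, -0.56], 0.0) ([0.46, 0.19, -0.7, -0.15, -0.49], 0.0)
16 ([0.57, 0.23, -0.78, -0.39, -0.32], 0.0) ([0.6, 0.12, -0.75, -0.29, -0.47], 0.0) ([0.5, 0.16, -0.78, -0.27, -0.38], 0.0)
20 ([0.62, 0.21, -0.88, -0.77, -0.24], 0.0) ([0.66, 0.08, -0.84, -0.49, -0.38], 0.0) ([0.54, 0.13, -0.88, -0.52, -0.28], 0.0)
24 ([0.68, 0.21, -0.97, -1.44, -0.22], 0.0) ([0.72, 0.05, -0.94, -0.81, -0.32], 0.0) ([0.59, 0.11, -0.97, -1.04, -0.21], 0.0)
30 ([0.74, 0.21, -1.07, -1.97, -0.3], 0.042) ([0.84, 0.03, -1.07, -1.38, -0.33], 0.014) ([0.64, 0.11, -1.07, -1.73, -0.23], 0.038)
leaf [([0.75, 0.25, -0.4, -0.0, -0.93], 0.0), ([0.91, 0.1, -0.63, -0.23, -0.7], 0.0), ([1.08, 0.03, -0.79, -0.51, -0.61], 0.0)]
```

```bash
sed -i "s/euler('x',q\[3\])/euler('x',-q[3])/" arm.py
python3 - <<'E'
from arm import *
print(k.round(1),resid(k).round(1).reshape(-1,3).tolist())
for tilt in(8,12,16,20,24):
    print(tilt,solve([66,0,10],tilt),solve([70,0,60],tilt),solve([60,-38,42],tilt))
print('leaf',[solve([60,135,100],t) for t in(0,12,20)])
p,r,s=state(1); print(down([433.5,-221.5,60],.0885,16,p,r),down([433.5,-221.5,11],.0885,16,p,r)); 
grab('wrist'); im,P,ok=cloud('wrist'); print('blank',fitblank(P[ok],[433.5,-221.5,1.4,.089]))
E
```

```text
[ 311.1    9.6  608.5   -8.5  395.1  495.6 -150.1] [[11.7, -48.7, -21.9], [-10.0, -1.4, -4.9], [5.6, 11.3, 2.1], [3.2, 9.4, 9.1], [8.8, 8.6, 10.6], [-4.5, 10.5, 5.0]]
8 ([0.46, 0.31, -0.59, 0.09, -0.54], 0.0) ([0.48, 0.21, -0.57, 0.08, -0.66], 0.0) ([0.39, 0.24, -0.6, 0.06, -0.6], 0.0)
12 ([0.49, 0.27, -0.68, 0.18, -0.43], 0.0) ([0.51, 0.17, -0.65, 0.15, -0.56], 0.0) ([0.41, 0.2, -0.68, 0.13, -0.49], 0.0)
16 ([0.52, 0.24, -0.76, 0.34, -0.32], 0.0) ([0.55, 0.13, -0.74, 0.26, -0.46], 0.0) ([0.44, 0.17, -0.77, 0.23, -0.38], 0.0)
20 ([0.56, 0.22, -0.85, 0.7, -0.23], 0.0) ([0.59, 0.1, -0.82, 0.44, -0.37], 0.0) ([0.47, 0.14, -0.85, 0.45, -0.27], 0.0)
24 ([0.61, 0.22, -0.95, 1.4, -0.19], 0.0) ([0.64, 0.07, -0.91, 0.76, -0.3], 0.0) ([0.52, 0.13, -0.95, 0.96, -0.19], 0.0)
leaf [([0.71, 0.25, -0.39, -0.0, -0.93], 0.0), ([0.86, 0.12, -0.61, 0.22, -0.7], 0.0), ([1.0, 0.04, -0.77, 0.49, -0.59], 0.0)]
(array([-0.05, -0.03, -9.12]), array([-1.39, 16.19,  0.02])) (array([ -0.05,  -0.03, -14.02]), array([-1.39, 16.19,  0.02]))
blank (array([ 4.34576118e+02, -2.20869629e+02,  1.33193497e+00,  9.00500353e-02]), np.int64(6808), np.float64(0.6453243950691406))
```

```bash
python3 -m creep '{"translation":[[0,0,-2],[0,0,-5],[0,0,-8],[0,0,-10],[0,0,-10],[0,0,-10]],"delta_rot":[[-0.7,8,0],[-1.4,16.2,0],[-1.4,16.2,0],[-1.4,16.2,0],[-1.4,16.2,0],[-1.4,16.2,0]],"hand":[7,7,7,7,7,7]}'
python3 - <<'E'
from plan import *
p,r,s=state(3); print(s['clock'],p,down([434,-221.2,12],.0895,16,p,r))
E
```

```text
clock: 11.75
position: [433.1, -221.1, 49.6]
ee_rot: [0.989, 0.044, -0.142, 0.006]
contact_force: [0.2, -0.1, 0.6]
gripper_width: 69.7
grasp_force: 0.0
11.85 [ 433.35068958 -221.1083595    49.9543498 ] (array([ 0.06, -0.01, -3.8 ]), array([-0.01, -0.22,  0.08]))
```

```bash
python3 -m creep '{"translation":[[0,0,-2.5],[0,0,-3.8],[0,0,-3.8],[0,0,-3.8],[0,0,-3.8],[0,0,-3.8],[0,0,-3.8],[0,0,-3.8]],"delta_rot":[[0,0,0],[0,0,0],[0,0,0],[0,0,0],[0,0,0],[0,0,0],[0,0,0],[0,0,0]],"hand":[7,7,6,5,4,3.5,3.5,3.5]}' && python3 -m creep '{"translation":[[0,0,2],[0,0,6],[0,0,11],[0,0,16],[0,0,20],[0,0,20]],"delta_rot":[[0,0,0],[0,0,0],[0,0,0],[0,0,0],[0,0,0],[0,0,0]],"hand":[3.5,3.5,3.5,3.5,3.5,3.5]}'
cat > held2.py <<'E'
from plan import *
from scipy.optimize import least_squares
def held(tag=None,tilt=16,z0=11):
    s=read_state(); T=R.from_quat(s['ee_rot']).as_matrix(); grab('wrist'); im,P,ok=cloud('wrist')
    if tag: cv2.imwrite(f'pics/{tag}.png',im[...,::-1])
    q=(P[ok]-s['position'])@T
    C=[((-65,-20,0),(65,20,30))]; t0=np.radians(tilt)
    # blank in tool frame: diag(1,-1,-1) then pitch about tool y
    M=lambda v:(R.from_rotvec(v)*R.from_euler('y',t0)*R.from_euler('x',np.pi)).as_matrix()
    g=lambda z,p:sdf((p-z[:3])@M(z[3:]),C)
    x=np.array([z0*np.sin(t0),0,z0*np.cos(t0),0,0,0.])
    for t in(14,6,4):
        m=(np.abs(g(x,q))<t)&(abs(q[:,1])<24)&(np.abs(q[:,0]-x[0])>12)
        f=lambda z:g(z,q[m])
        x=least_squares(f,x,loss='soft_l1',f_scale=1,x_scale=[1,1,1,.01,.01,.01]).x
    print('clock',s['clock'],'pos',s['position'].round(1),'w',s['gripper_width'],s['grasp_force'])
    print('blank in tool',x.round(3),m.sum(),np.sqrt(np.mean(f(x)**2)))
    # blank pose in camera-world, then in bed frame as seen by the same camera (O+[.2,.2,1.2])
    w=s['position']+T@x[:3]; Rb=T@M(x[3:])
    print('blank in bed (camera)',((w-O-[.2,.2,1.2])@B).round(2),'rot deg',np.degrees(R.from_matrix(B.T@Rb).as_rotvec()).round(2))
    return x
if __name__=='__main__':
    import sys; held(sys.argv[1] if len(sys.argv)>1 else None)
E
python3 - <<'E'
from held2 import *
p,r,s=state(3); held()
T=R.from_euler('z',YAW)*R.from_euler('y',-14,degrees=True)*R.from_matrix(np.diag([1,-1,-1.]))
print(p,'shift to 100 above',(O+B@[75,0,110]-p)/10,np.degrees((T*r.inv()).as_rotvec()).round(2))
E
```

```text
clock: 12.85
position: [433.9, -221.2, 12.6]
ee_rot: [0.989, 0.044, -0.14, 0.006]
contact_force: [1.0, 0.4, 4.7]
gripper_width: 38.7
grasp_force: 61.0
clock: 13.6
position: [434.7, -221.3, 214.6]
ee_rot: [0.99, 0.044, -0.137, 0.007]
contact_force: [0.2, 0.8, -1.3]
gripper_width: 38.7
grasp_force: 60.5
clock 13.7 pos [ 432.5 -220.6  211.1] w 38.92654848355676 60.46017408370972
blank in tool [ 4.3340e+00 -2.8000e-02  1.0447e+01  0.0000e+00  1.0000e-03 -1.0000e-03] 18242 0.43282104765109086
blank in bed (camera) [  14.32 -273.87  169.19] rot deg [-0.42 30.19 -2.04]
[ 433.55593499 -220.92499626  212.70870883] shift to 100 above [ 4.7719804  28.21538974 -3.49459144] [  3.15 -29.88   2.01]
```

```bash
python3 -m creep '{"translation":[[0,3,2],[1,8,3],[2,13,3],[3,18,3],[4,22.5,2],[4.5,26,0],[4.8,27.8,-1],[4.8,28.2,-2]],"delta_rot":[[0,0,0],[0.6,-6,0.5],[1.2,-12,1],[1.8,-18,1.3],[2.5,-24,1.6],[3.15,-29.9,2],[3.15,-29.9,2],[3.15,-29.9,2]],"hand":[3.5,3.5,3.5,3.5,3.5,3.5,3.5,3.5]}' && python3 -m creep '{"translation":[[0,0,-1],[0,0,-1]],"delta_rot":[[0,0,0],[0,0,0]],"hand":[3.5,3.5]}'
cat >> plan.py <<'E'
def go(t,p,r,tilt=14):
    T=R.from_euler('z',YAW)*R.from_euler('y',-tilt,degrees=True)*R.from_matrix(np.diag([1,-1,-1.]))
    return ((O+B@np.array(t,float)-p)/10).round(2),np.degrees((T*r.inv()).as_rotvec()).round(2)
E
python3 - <<'E'
from held2 import *
p,r,s=state(3); print(p,s['joints'].round(2),((p-O)@B).round(1)); held()
for t in([75,0,60],[75,0,30],[75,0,18]): print(t,*go(t,p,r))
E
```

```text
clock: 14.75
position: [480.2, 61.5, 189.8]
ee_rot: [0.991, 0.062, 0.119, -0.007]
contact_force: [0.0, 0.0, -1.2]
gripper_width: 38.6
grasp_force: 60.6
clock: 15.0
position: [480.6, 60.0, 180.3]
ee_rot: [0.991, 0.061, 0.119, -0.007]
contact_force: [0.6, -0.3, -1.0]
gripper_width: 38.5
grasp_force: 60.6
[481.02037011  60.19373944 181.0097304 ] [ 0.52  0.08 -0.62  0.15 -0.65  1.07] [ 76.3  -1.  113. ]
clock 15.1 pos [481.4  60.4 181.7] w 38.66553126756241 60.625587701797485
blank in tool [ 4.8050e+00 -2.5100e-01  1.0266e+01 -0.0000e+00  1.0000e-03  0.0000e+00] 18226 0.43371067596424145
blank in bed (camera) [ 77.94  -0.77 101.23] rot deg [-0.04  0.12 -0.08]
[75, 0, 60] [ 2.51  0.41 -4.65] [ 0.06 -0.26  0.06]
[75, 0, 30] [ 3.99  0.6  -7.25] [ 0.06 -0.26  0.06]
[75, 0, 18] [ 4.59  0.67 -8.29] [ 0.06 -0.26  0.06]
```

```bash
python3 -m creep '{"translation":[[0.8,0.1,-1.5],[1.7,0.3,-3],[2.5,0.4,-4.6],[3.3,0.5,-5.9],[4,0.6,-7.25],[4.3,0.65,-7.7],[4.3,0.65,-7.7],[4.3,0.65,-7.7]],"delta_rot":[[0,-0.2,0],[0,-0.2,0],[0,-0.2,0],[0,-0.2,0],[0,-0.2,0],[0,-0.2,0],[0,-0.2,0],[0,-0.2,0]],"hand":[3.5,3.5,3.5,3.5,3.5,3.5,3.5,3.5]}'
python3 - <<'E'
from held2 import *
p,r,s=state(3); print(p,s['joints'].round(2),((p-O)@B).round(1)); held('w5')
for t in([75,0,18],[74,0,12],[64,0,11.5]): print(t,*go(t,p,r))
im,P,ok=cloud('wrist'); P=P[ok]; q=(P-O)@B; m=(np.abs(q[:,1])<74)&(q[:,2]>-3)&(q[:,2]<33)&((np.abs(q[:,1])>21)|(q[:,0]>137))
print(fitjig(P[m],[*O,YAW])[:3])
E
```

```text
clock: 16.15
position: [524.3, 67.6, 105.1]
ee_rot: [0.991, 0.062, 0.122, -0.008]
contact_force: [0.1, 0.1, -1.1]
gripper_width: 38.5
grasp_force: 60.6
[524.24800794  67.62090424 105.16339466] [ 0.48  0.26 -0.65  0.2  -0.44  1.04] [76.3  1.  25.4]
clock 16.25 pos [524.2  67.6 105.2] w 38.960163029092215 60.621711015701294
blank in tool [ 4.8220e+00 -5.0600e-01  1.0256e+01 -0.0000e+00  1.0000e-03 -0.0000e+00] 18242 0.4327571257962693
blank in bed (camera) [77.35  1.38 13.34] rot deg [ 0.   -0.13  0.04]
[75, 0, 18] [ 0.27 -0.07 -0.71] [-0.01  0.07 -0.02]
[74, 0, 12] [ 0.48 -0.04 -1.28] [-0.01  0.07 -0.02]
[64, 0, 11.5] [-0.36 -0.15 -1.82] [-0.01  0.07 -0.02]
(array([4.71900047e+02, 6.02736741e+01, 4.62051842e+01, 1.23394173e-01]), np.int64(43260), np.float64(0.5886306583086848))
```

View pics/w5.png

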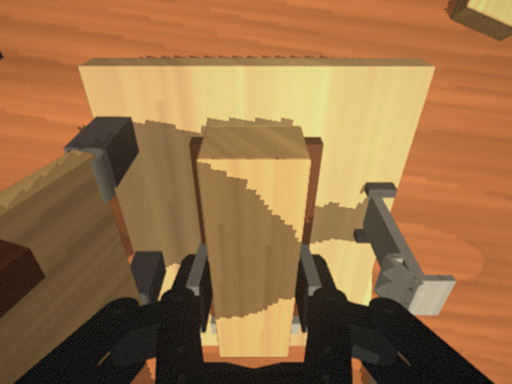

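The blank hangs about 13 mm over the bed between the fence lines, 1.3 mm to the left. I'll lower it with that correction.

```bash
python3 -m creep '{"translation":[[0.2,-0.1,-0.3],[0.4,-0.08,-0.6],[0.55,-0.06,-0.9],[0.65,-0.05,-1.1],[0.68,-0.05,-1.16],[0.68,-0.05,-1.16]],"delta_rot":[[0,0,0],[0,0,0],[0,0,0],[0,0,0],[0,0,0],[0,0,0]],"hand":[3.5,3.5,3.5,3.5,3.5,3.5]}'
python3 held2.py; python3 -c "
from plan import *
s=read_state();print(s['contact_force'],((s['position']-O)@B).round(2))"
```

```text
clock: 17.05
position: [530.7, 66.9, 93.3]
ee_rot: [0.991, 0.061, 0.122, -0.007]
contact_force: [-2.9, 0.5, 3.4]
gripper_width: 38.6
grasp_force: 61.3
clock 17.05 pos [530.7  66.9  93.3] w 38.64180690345644 61.26341700553894
blank in tool [ 5.032e+00  4.140e-01  1.021e+01  1.000e-03 -1.000e-03  1.000e-03] 19865 0.818813432158491
blank in bed (camera) [77.05 -1.04 -0.14] rot deg [ 0.04  0.07 -0.05]
[-3.89198535  0.57446008  4.68702801] [75.82 -0.46 11.99]
```

```bash
python3 -m creep '{"translation":[[-0.2,0.0,-0.08],[-0.37,0.01,-0.17],[-0.54,-0.01,-0.27],[-0.72,-0.03,-0.37],[-0.89,-0.05,-0.47],[-1.03,-0.06,-0.55],[-1.11,-0.07,-0.6],[-1.11,-0.07,-0.6]],"delta_rot":[[0,0,0],[0,0,0],[0,0,0],[0,0,0],[0,0,0],[0,0,0],[0,0,0],[0,0,0]],"hand":[3.5,3.5,3.5,3.5,3.5,3.5,3.5,3.5]}'
python3 held2.py; python3 -c "
from plan import *
s=read_state();print(s['contact_force']@B,((s['position']-O)@B).round(2))"
```

```text
clock: 18.1
position: [520.6, 66.4, 87.6]
ee_rot: [0.991, 0.062, 0.123, -0.008]
contact_force: [2.4, -2.7, 3.3]
gripper_width: 38.8
grasp_force: 61.0
clock 18.1 pos [520.6  66.4  87.6] w 38.80211623387429 61.04826807975769
blank in tool [ 5.0560e+00  5.8900e-01  1.0192e+01 -0.0000e+00 -2.0000e-03 -0.0000e+00] 20039 0.8596696939799652
blank in bed (camera) [ 6.55e+01 -4.40e-01 -6.00e-02] rot deg [0.01 0.02 0.04]
[ 3.25259056 -2.99764979  0.82181414] [64.18  0.33 12.04]
```

```bash
python3 -m creep '{"translation":[[-0.08,0,-0.05],[-0.15,-0.01,-0.09],[-0.15,-0.01,-0.09]],"delta_rot":[[0,0,0],[0,0,0],[0,0,0]],"hand":[3.5,3.5,3.5]}'
python3 held2.py; python3 -c "
from plan import *
s=read_state();print(s['contact_force']@B,((s['position']-O)@B).round(2))"
```

```text
clock: 18.52
position: [520.4, 66.7, 87.7]
ee_rot: [0.99, 0.062, 0.124, -0.008]
contact_force: [5.1, -4.5, 5.8]
gripper_width: 38.6
grasp_force: 61.3
clock 18.525 pos [520.4  66.7  87.7] w 38.620527573998665 61.269208788871765
blank in tool [ 5.0770e+00  4.8200e-01  1.0186e+01  0.0000e+00 -3.0000e-03 -0.0000e+00] 20069 0.8632748610892811
blank in bed (camera) [65.51 -0.07  0.1 ] rot deg [ 0.08 -0.11  0.07]
[ 6.96327941 -4.92288023  2.85102943] [64.18  0.58 12.21]
```

The blank is against the stop: the force rises while x holds at about 65. I'll release and lift off square to the bed.

```bash
python3 -m creep '{"translation":[[0,0,0],[0,0,0],[0,0,0],[0,0,0],[-0.5,-0.06,0.87],[-1.5,-0.2,2.6],[-3,-0.4,5.2],[-4,-0.5,6.9]],"delta_rot":[[0,0,0],[0,0,0],[0,0,0],[0,0,0],[0,0,0],[0,0,0],[0,0,0],[0,0,0]],"hand":[4.5,5.5,5.5,5.5,5.5,5.5,5.5,5.5]}'
cat > inbed.py <<'E'
from plan import *
from scipy.optimize import least_squares
def look(tag=None):
    grab('wrist'); im,P,ok=cloud('wrist'); P=P[ok]
    if tag: cv2.imwrite(f'pics/{tag}.png',im[...,::-1])
    q=(P-O)@B; m=(np.abs(q[:,1])<74)&(q[:,2]>-3)&(q[:,2]<33)&((np.abs(q[:,1])>21)|(q[:,0]>137)|(q[:,0]<0))
    j=fitjig(P[m],[*O,YAW]); print('jig',j[0].round(3),j[1],round(j[2],2)); x=j[0]
    q=(P-x[:3])@bedR(x[3]); C=[((-65,-20,0),(65,20,30))]
    g=lambda z,p:sdf((p-z[:3])@R.from_rotvec(z[3:]).as_matrix(),C); z=np.array([66,0,0,0,0,0.])
    for t in(8,4,3):
        m=(np.abs(g(z,q))<t)&(q[:,2]>10)&(np.abs(q[:,1])<25); z=least_squares(lambda v:g(v,q[m]),z,loss='soft_l1',f_scale=1,x_scale=[1,1,1,.01,.01,.01]).x
    print('blank in bed',z.round(3),m.sum())
if __name__=='__main__':
    import sys; look(sys.argv[1] if len(sys.argv)>1 else None)
    p,r,s=state(2); print(s['clock'],p,((p-O)@B).round(1))
E
python3 inbed.py w6
```

```text
clock: 19.58
position: [477.8, 61.2, 156.8]
ee_rot: [0.991, 0.061, 0.122, -0.008]
contact_force: [-0.1, 0.7, 0.1]
gripper_width: 55.1
grasp_force: 0.0
jig [4.71739e+02 6.02720e+01 4.61550e+01 1.23000e-01] 35194 0.65
blank in bed [6.4942e+01 4.2200e-01 2.8000e-02 1.0000e-03 2.0000e-03 8.0000e-03] 11156
19.675 [478.21814779  61.52921037 158.15081194] [62.6  0.7 94.5]
```

View pics/w6.png

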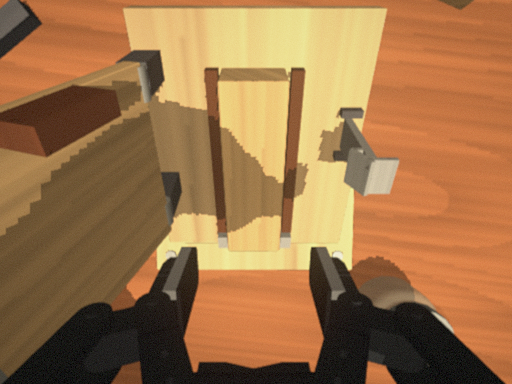

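The blank is home at x 64.9, y 0.4, lying flat. Next I'll close the hand and go over to the outer side of the leaf.

```bash
python3 -m creep '{"translation":[[-2,-0.2,3.5],[-4.2,-0.5,6.85],[-4.7,3.5,6.85],[-5.2,7.5,6.85],[-5.7,11,6.85],[-6,13.5,6.85],[-6,13.8,6.85],[-6,13.8,6.85]],"delta_rot":[[0,0,0],[0,0,0],[0,0,0],[0,0,0],[0,0,0],[0,0,0],[0,0,0],[0,0,0]],"hand":[5,4,3,2,1,0,0,0]}'
python3 - <<'E'
from plan import *
p,r,s=state(3); print(s['clock'],p,((p-O)@B).round(1),s['joints'].round(2),s['contact_force'].round(1))
grab('wrist'); im,P,ok=cloud('wrist'); cv2.imwrite('pics/w7.png',im[...,::-1])
for t in([60,145,120],[60,80,120]): print(t,*go(t,p,r))
E
```

```text
clock: 20.68
position: [418.1, 198.8, 223.0]
ee_rot: [0.991, 0.061, 0.121, -0.007]
contact_force: [0.4, 0.2, -1.2]
gripper_width: 0.0
grasp_force: 0.0
20.775 [418.17751463 198.52765846 223.18627768] [ 58.2 144.  172.2] [ 0.9  -0.   -0.62  0.24 -0.79  0.63] [-0.4  0.5  0.5]
[60, 145, 120] [ 2.73  0.44 -4.43] [ 0.05 -0.03  0.03]
[60, 80, 120] [ 3.54 -6.01 -4.43] [ 0.05 -0.03  0.03]
```

View pics/w7.png

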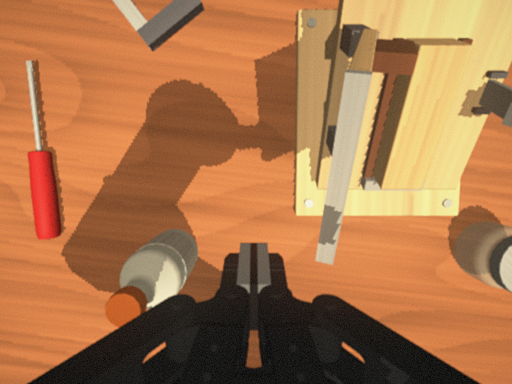

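The closed fingers at (255,260) stand on the outer (left) side of the leaf, whose edge runs from (325,260) to (360,75), and the glue at (150,280) is clear. I'll lower beside the leaf and push it over.

```bash
python3 -m creep '{"translation":[[1.3,0.2,-2],[2.5,0.4,-4],[2.7,-1.1,-4],[2.9,-2.6,-4],[3.05,-4.1,-4],[3.25,-5.6,-4],[3.4,-7,-4],[3.6,-8.5,-4]],"delta_rot":[[0,0,0],[0,0,0],[0,0,0],[0,0,0],[0,0,0],[0,0,0],[0,0,0],[0,0,0]],"hand":[0,0,0,0,0,0,0,0]}'
python3 - <<'E'
from plan import *
p,r,s=state(2); print(s['clock'],p,((p-O)@B).round(1),s['joints'].round(2),(s['contact_force']@B).round(1))
grab('scene'); im,P,ok=cloud('scene'); cv2.imwrite('pics/s2.png',cv2.resize(im[130:290,230:410,::-1],None,fx=4,fy=3.7,interpolation=cv2.INTER_CUBIC)[:600])
for t in([60,5,123],): print(t,*go(t,p,r))
E
```

```text
clock: 21.82
position: [454.8, 113.8, 184.4]
ee_rot: [0.99, 0.062, 0.123, -0.008]
contact_force: [0.1, 2.8, -0.9]
gripper_width: -0.3
grasp_force: 1.4
21.875 [454.58762995 113.16843091 184.24757075] [ 60.9  54.8 125.7] [ 0.67  0.04 -0.67  0.21 -0.65  0.87] [0.2 1.7 1.5]
[60, 5, 123] [ 0.67 -4.94 -0.27] [-0.08  0.1   0.01]
```

View pics/s2.png

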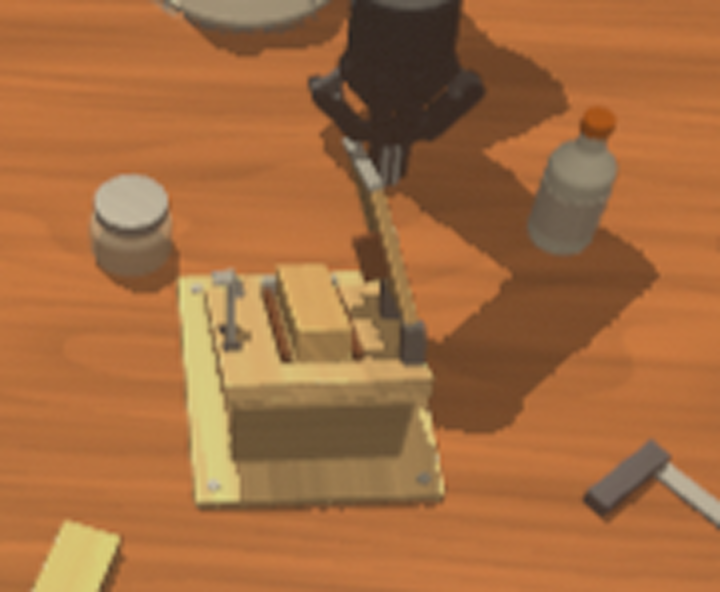

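The scene crop shows the leaf now past upright, with the finger tip behind it at (390,160), and the blank in place at (315,310). I'll keep swinging it down along the arc.

```bash
python3 -m creep '{"translation":[[0.25,-1.64,-0.08],[0.5,-3.3,-0.15],[0.75,-4.92,-0.23],[1.3,-5.5,-1],[1.8,-6.1,-1.8],[2.3,-6.6,-2.6],[2.8,-7.1,-3.35],[2.8,-7.1,-3.35]],"delta_rot":[[0,0,0],[0,0,0],[0,0,0],[0,0,0],[0,0,0],[0,0,0],[0,0,0],[0,0,0]],"hand":[0,0,0,0,0,0,0,0]}'
cat > leaf.py <<'E'
from plan import *
p,r,s=state(2); print(s['clock'],((p-O)@B).round(1),s['joints'].round(2),'F bed',(s['contact_force']@B).round(1))
grab('scene'); im,P,ok=cloud('scene'); q=((P-O-[0,0,1.2])@B)[ok]
m=(q[:,0]>95)&(q[:,0]<138)&(q[:,1]>-62)&(q[:,1]<52)&(q[:,2]>36)&(q[:,2]<170)
a=q[m]; print('leaf pts',m.sum(),'y',np.percentile(a[:,1],[2,50,98]).round(1),'z',np.percentile(a[:,2],[2,50,98]).round(1))
if m.sum()>20: print('slope angle',np.degrees(np.arctan(-np.polyfit(a[:,1],a[:,2],1)[0])).round(2),'deg')
E
python3 leaf.py
```

```text
clock: 22.92
position: [482.4, 42.9, 149.3]
ee_rot: [0.991, 0.061, 0.121, -0.007]
contact_force: [-1.7, 0.6, 1.7]
gripper_width: -0.4
grasp_force: 1.3
22.975 [ 59.8 -18.3  86.1] [ 0.48  0.12 -0.67  0.16 -0.55  1.09] F bed [0.4 0.3 2.5]
leaf pts 238 y [-48.3  -5.7  48.4] z [ 48.7  78.  168.3]
slope angle 27.42 deg
```

```bash
python3 -m creep '{"translation":[[0.4,-0.35,-0.6],[0.8,-0.68,-1.22],[1.05,-0.85,-1.6],[1.29,-1.02,-2.0],[1.5,-1.1,-2.35],[1.71,-1.17,-2.69],[1.9,-1.14,-3.0],[2.06,-1.12,-3.3]],"delta_rot":[[0,0,0],[0,0,0],[0,0,0],[0,0,0],[0,0,0],[0,0,0],[0,0,0],[0,0,0]],"hand":[0,0,0,0,0,0,0,0]}'
python3 leaf.py
```

```text
clock: 24.02
position: [503.0, 31.5, 117.2]
ee_rot: [0.991, 0.061, 0.122, -0.007]
contact_force: [-1.4, -2.0, 5.8]
gripper_width: -0.1
grasp_force: 2.7
24.075 [ 60.2 -32.2  48.5] [ 0.43  0.2  -0.68  0.16 -0.46  1.13] F bed [ 2.  -2.3  4.3]
leaf pts 486 y [-58.7 -19.9  46.7] z [ 42.1  80.7 167.7]
slope angle 34.05 deg
```

```bash
python3 -m creep '{"translation":[[0.1,0.01,-0.17],[0.2,0.02,-0.35],[0.3,0.04,-0.52],[0.4,0.05,-0.69],[0.4,0.05,-0.69]],"delta_rot":[[0,0,0],[0,0,0],[0,0,0],[0,0,0],[0,0,0]],"hand":[0,0,0,0,0]}'
python3 leaf.py
```

```text
clock: 24.75
position: [506.3, 32.2, 111.0]
ee_rot: [0.991, 0.062, 0.121, -0.007]
contact_force: [-8.1, -2.1, 12.8]
gripper_width: -0.2
grasp_force: 8.0
24.8 [ 60.  -31.9  41.6] [ 0.42  0.22 -0.68  0.17 -0.45  1.13] F bed [-1.1 -0.5 16.4]
leaf pts 525 y [-60.  -20.9  45.7] z [ 39.4 115.1 168.2]
slope angle 35.19 deg
```

```bash
cat > leaf2.py <<'E'
from plan import *
import sys
p,r,s=state(2); print(s['clock'],((p-O)@B).round(1),'F bed',(s['contact_force']@B).round(1))
for n in('scene','top','wrist'):
    grab(n); im,P,ok=cloud(n); q=((P-O-[.2,.2,1.2])@B)[ok]
    m=(q[:,0]>80)&(q[:,0]<138)&(q[:,1]>-50)&(q[:,1]<52)&(q[:,2]>36)&(q[:,2]<66)
    a=q[m]
    if m.sum()>30: 
        c=np.polyfit(a[:,1],a[:,2],1); k=abs(np.polyval(c,a[:,1])-a[:,2])<3; c=np.polyfit(a[k,1],a[k,2],1); print(n,k.sum(),'theta',-c[0].round(4),'z at edge',np.polyval(c,-58).round(1))
    b=q[(q[:,0]>76)&(q[:,0]<96)&(q[:,2]>46)&(q[:,2]<64)&(q[:,1]<-52)&(q[:,1]>-85)]
    if len(b): print(n,'catch',len(b),'y',np.percentile(b[:,1],[5,50,95]).round(1),'z',np.percentile(b[:,2],[5,50,95]).round(1))
    if n=='scene': cv2.imwrite(f'pics/{sys.argv[1]}.png',cv2.resize(im[160:270,240:370,::-1],None,fx=6,fy=5.4,interpolation=cv2.INTER_CUBIC)[:600])
E
python3 leaf2.py s3
```

```text
24.9 [ 60.  -31.9  41.6] F bed [-0.9  0.8 16.5]
scene 290 theta -0.0172 z at edge 40.4
scene catch 25 y [-76.5 -67.2 -57. ] z [50.5 57.7 60.2]
top 190 theta -0.0081 z at edge 39.8
top catch 27 y [-74.9 -66.5 -57.3] z [47.5 55.1 60.5]
wrist 29037 theta -0.0159 z at edge 40.0
wrist catch 2163 y [-75.7 -63.6 -54.8] z [47.8 57.7 59.9]
```

View pics/s3.png

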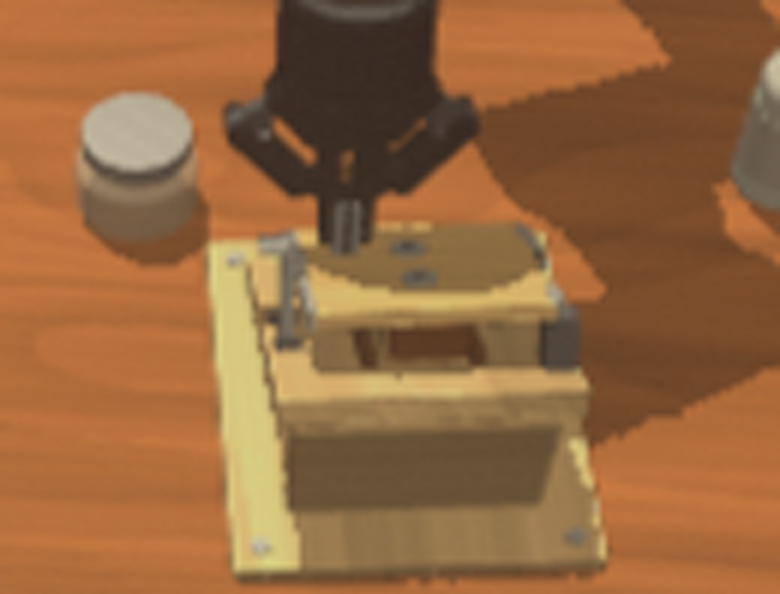

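The leaf is pressed to about -0.016 rad, and the catch nose at y -55 lies over its edge (the catch is upright at (290,290) in the crop). I'll lift off gently and check that it holds.

```bash
python3 -m creep '{"translation":[[-0.2,-0.02,0.35],[-0.4,-0.05,0.69],[-0.7,-0.09,1.2],[-1.2,-0.15,2.1],[-2.5,-0.3,4.3],[-4,-0.5,6.9],[-5,-0.6,8.7],[-5,-0.6,8.7]],"delta_rot":[[0,0,0],[0,0,0],[0,0,0],[0,0,0],[0,0,0],[0,0,0],[0,0,0],[0,0,0]],"hand":[0,0,0,0,0,0,0,0]}'
python3 leaf2.py s4
python3 - <<'E'
from plan import *
im,P,ok=cloud('wrist'); q=((P-O-[.2,.2,1.2])@B)[ok]
m=(q[:,2]>22)&(q[:,2]<34)&(np.abs(q[:,1])<18)&(q[:,0]<28)&(q[:,0]>-10)
print('blank low end: min x',np.percentile(q[m,0],[1,5]).round(1),'z',np.median(q[m,2]).round(1),m.sum())
E
```

```text
clock: 26.05
position: [457.2, 26.9, 199.1]
ee_rot: [0.99, 0.062, 0.124, -0.008]
contact_force: [0.6, -0.3, -0.7]
gripper_width: 0.0
grasp_force: 0.0
26.1 [ 60.9 -31.2 142.1] F bed [-0.6 -0.2  0.1]
scene 284 theta 0.0104 z at edge 43.8
scene catch 23 y [-76.6 -67.5 -57.2] z [48.1 57.4 60.9]
top 243 theta 0.002 z at edge 41.4
top catch 28 y [-74.9 -66.1 -55.6] z [46.6 53.9 61. ]
wrist 13095 theta 0.0127 z at edge 43.5
wrist catch 1003 y [-75.7 -64.6 -54.8] z [48.2 57.7 60. ]
blank low end: min x [1.2 2.2] z 30.0 783
```

```bash
python3 -c "
from bench import *
print(job_done())"
```

```text
the job is handed in; nothing more can be done
None
```

The job is handed in at about 26 s: the blank lies home against the stop, the leaf is held shut by the catch at about 0.013 rad, and the arm is clear of everything; the judge returned no verdict.

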